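# Push-fit joint: seat the copper pipe and tug-test it

### The job

Join the loose copper pipe to the valve on the plywood board: push its barbed brass end into the blue-collared push-fit coupling, past the grip teeth and the rubber seal, until it is fully home against the stop inside. Feel for the stop and do not ram it; then, still holding the pipe, tug it gently back until the blue collar is drawn right out with it, to prove that the grip bites, and let go, leaving the pipe in the coupling. Leave the two tins and the loose copper elbow where they are.

Things in the scene. Friction and masses are not known exactly. Their poses are not given: they have to be found in the camera images.
- pipe_mid (a point): middle, on the axis, of the loose copper pipe: round, 22 mm thick, 164 mm long, 100 to 170 g; this point's y axis lies along it. Its end at -y is the brass spigot to push in: smooth nose, then 4 barbs 15 to 31 mm from the tip; a 24.4 mm thick sleeve 42 to 51 mm from the tip. It lies level in two notches, axis 50 mm up; between (78 mm gap) grip its 22 mm from above, 27 mm free under it
- rest: wooden pipe rest, fixed to the table: base 52 x 116 x 12 mm, with two notched blocks 16 mm wide, centred 47 mm either side of its middle along y, their tops at 48 mm; origin under its centre; the pipe lies along its y axis, within 8 mm of central, and lifts straight out
- mouth (a point): centre of the mouth of the brass push-fit coupling (38 mm thick, 66 mm long), on the bore's axis in the plane of the blue collar's outer face, 50 mm above the table; this point's x axis runs level into the bore (the way the pipe is pushed), z is up. The collar is a slippery funnel, 30 mm wide at its face and 24 mm wide 6 mm inside. Nothing stands in front of the mouth
- seal (a point): centre of the rubber sealing ring inside the coupling, on the bore's axis 21 mm behind the mouth, x into the bore. Sprung grip teeth sit before it, some 12 mm behind the mouth. Pushing in slowly takes about 5 to 12 N through the teeth, 10 to 18 N as the tip passes the seal (from 19 mm in), then 6 to 14 N, jerky as the barbs pass the teeth, until the stop
- board: the fixed plywood board with coupling, clips and valve; 18 mm thick, 92 mm wide, it begins 8 mm behind the mouth; origin on the table under the mouth, x into the bore. The coupling's inner stop (shoulder_c0) is solid, 32 to 39 mm behind the mouth, different each time and not visible: it is felt as a hard stop. Home is pressed on it with over 6 N for 0.25 s; over 40 N on it is ramming
- collar (a joint): how far the blue collar stands out, m: 0 at rest and on pushing in, at most 0.003. On pulling back, the pipe slides up to 5 mm until teeth catch a barb (it may slip one 4 mm barb and catch again); then the collar comes out with it against a spring (2.5 N, 10 N fully out) and the seal's drag: 8 to 15 N of pull draws it right out, over 0.002 for 0.2 s. It springs back on letting go
- flux_mid (a point): middle of the small flux tin (55 mm wide, 34 mm tall), a bystander
- paste_mid (a point): middle of the paste tin with a blue label (69 mm wide, 42 mm tall), a bystander
- elbow_mid (a point): middle of the loose copper elbow behind the board (53 x 53 x 26 mm), a bystander
Not all that is in view belongs to the job. Leave any red look-alike of the part that bears pipe_mid alone.

How it is judged:
On the way, in this order (a step that is already met when the one before it is completed fails the run):
1. the pipe's end is pressed home on the stop inside the coupling (more than 6 N for a quarter of a second) (contact force between pipe and shoulder_c0 above 6 N and distance between pipe_mid and shoulder_c0 below 0.086 m), for 0.25 s.
2. the pipe, its tip still through the seal, is tugged back so that the collar stands out more than 2 mm (for a fifth of a second) (value of joint collar above 0.002 m and x of pipe_mid in the frame of seal above -0.082 m), for 0.2 s.
At the end, for the whole second after the job is handed in: the pipe sits at rest in the coupling, let go, its tip in the teeth, more than 3.5 mm past the middle of the seal and within 10 mm of the inner stop, and in line with the bore within 8 degrees, the collar back to less than 2.5 mm out (distance between pipe_mid and shoulder_c0 below 0.094 m and x of pipe_mid in the frame of seal above -0.0785 m and angle between the y axis of pipe_mid and the x axis of mouth, either way round below 0.15 rad and value of joint collar below 0.0025 m and linear speed of pipe below 0.02 m/s); the robot touches nothing.
It fails at once if the pipe is rammed on the stop with more than 40 N (contact force between pipe and shoulder_c0 above 40 N).
It fails at once if a bystander (flux tin, paste tin or loose elbow) is moved by more than 20 mm (distance of any of flux_mid, paste_mid, elbow_mid from where it was at the start of the episode above 0.02 m).
It also fails if it takes over 48 s, if anything falls off the work surface, if the arm or the gripper's body presses on something with over 40 N, if the wrist force passes 120 N, or if a joint passes its speed limit or range.

### The arm

A 7-joint arm with a two-finger parallel gripper is mounted at the origin on the work surface; the furniture and walls round the work are solid. World frame = base frame: x ahead of the robot, y to its left, z up, the work surface at z = 0. Lengths are in m, angles in rad, forces in N, time in s.
With the tool pointing down it reaches from about 0.425 to 0.95 m from the base axis. Payload 16.7 kg.
Tool frame: the origin (TCP) lies where the fingers leave the gripper's body, on its centre line; the fingertips stand 97 mm ahead of it and the grasp point (between the pads) lies 78 mm ahead of it; z points along the fingers, y is the line along which they close (so a half turn about z gives the same grasp; the last joint's range is limited). The gripper opens to 94 mm and grips with 3 to 60 N. Pads are 16 mm wide; open, the fingers measure 119 mm over their backs; the gripper's body (75 mm by 177 mm) begins 78 mm behind the grasp point.
Start: joints at [1.125, 0.426, 0.074, 1.606, -0.034, 1.111, -0.067], TCP at [0.197, -0.646, 0.303] pointing down, gripper open.
Joint ranges: [-2.85, 2.85], [-0.5, 2.14], [-1.23, 1.37], [0.21, 2.46], [-1.02, 4.16], [0.16, 2.05], [-2.73, 2.73]. Speed limits (rad/s): [1.89, 1.89, 2.39, 2.39, 3.01, 3.01, 3.01].

### API

Orientations are given as [roll, pitch, yaw] about the fixed x, y, z axes, in that order (R = Rz(yaw) Ry(pitch) Rx(roll)).
In Python, from rig import ctrl gives the robot as it stands.
- The arm moves only by the tool move_arm, never from a script. Its argument "motion" is a list of rows, each a list of 3 entries, a list of its own where there are three numbers: the shift along the tool's x, y, z in units of 0.15 m (1.0 is 0.15 m), then the turn, a rotation vector about the tool's x, y, z in units of 180 degrees (1.0 is 180 degrees), then the closure, from -1 (fully open) to 1 (shut). A call has 1 to 12 rows; each row shifts and turns the commanded pose from where the row before left it, along the tool's axes as they then stand; what a row does not reach is not made up. A row lasts 1/8 s, in which the tool goes at most 62.5 mm and 10.7 degrees, less where a joint would pass 70% of its speed; a pose out of reach is approached as far as the arm can. A call with a number of a shift or a turn outside -1 to 1 is refused whole. A call with a gripper value outside its range is refused whole. The fingers move at their own pace and stop on an object; "grip_force" is the grip in N (left out, the last holds). Time passes only in rows, so rows that do not move let the fingers close. It gives the time, the measured TCP pose, the force, the opening and the grip force at its end, in the units of the state.
- ctrl.observe(): the state, without advancing time (a new reading comes with each control period).
- ctrl.grab_frame(name): name is "side" or "top"; returns a dict with "frame" (420x560x3 uint8, red, green, blue), "intrinsics" (3x3 intrinsics, pixels), "rvec" (rotation vector, rad) and "tvec" (3), from world to camera coordinates, as OpenCV has them. Camera axes: x right, y down, z forward; pixel columns grow to the right and rows downward; lengths in m; the calibration is good to about 2 mm. A picture is of the moment at which its call begins. There is no depth.
- ctrl.finish_job(): hands the job in; it is judged then, once.
Trained networks look in a picture, given as the dict that the camera call returned (one of the last four; its "shot" number tells which), for a name from the list of things; names that differ only in an ending like _2 or _b are one class to them, and where a whole thing is asked for, a point or a joint stands for the part that bears it (a point fixed in the world has none). Each returns a list of dicts, best first, with "p" (0 to 1); they miss things now and then, are a little off and sometimes report something else, mostly with a low value. They report only what shows in the picture. A call takes as long as a camera call. They do not tell look-alikes from the thing itself.
- ctrl.boxes_of(picture, target): "rect" ([left, top, right, bottom] in pixels, round what is visible of it).
- ctrl.silhouettes(picture, target): "pixels" (420x560 bool, what is visible of it) and "rect" ([left, top, right, bottom] in pixels, round what is visible of it).
The state is a dict: "t": time; "q": joint angles; "joint_velocities": joint speeds; "joint_efforts": joint torques, N m; "eef_pos": TCP position; "tool_rot": TCP orientation; "ft_force": force on the tool from outside, world axes, zero at the start; "wrist_torque": the same for the moment, N m; "grip_width": opening from 0.0 (shut) to 1.0 (fully open); "grasp_force": force on a finger pad.
Only numpy, scipy, OpenCV 4.12 (cv2) and the standard library are available. Lean on these libraries where they do the work, as an engineer would, in place of code of your own. Each camera call takes 0.05 s, during which the arm holds its last target. There are 200 camera calls.

## Working session

There is one attempt and no reset: what is moved stays moved. The work goes in short steps, Python scripts to look and compute and a tool call to move; the robot and the scene stay as the last step left them, time stands still between calls to the robot, and variables do not carry over. Pictures are saved under pics/ and viewed, at most 10 in all, crops included, and the job is handed in when it is done.

Besides the shell and the picture viewer there is one more tool, called after "Call:" by a JSON object that holds its "method" and its "body", one argument or row to a line. move_arm: Moves the arm, as the interface text tells. Shifts and turns lie within -1 to 1; 1 stands for 0.15 m of shift or 180 degrees of turn. Its arguments: {"type":"object","properties":{"motion":{"type":"array","items":{"type":"array"}},"grip_force":{"type":"number"}},"required":["motion"]}

```bash
mkdir -p pics; ls; cat > h.py <<'E'
import numpy as np, cv2
from rig import ctrl
def cam(p):
    R=cv2.Rodrigues(np.array(p["rvec"],float))[0]; return np.array(p["intrinsics"],float),R,np.array(p["tvec"],float).ravel()
def ray(p,uv):
    K,R,t=cam(p); d=R.T@np.linalg.inv(K)@np.array([uv[0],uv[1],1.]); return -R.T@t,d/np.linalg.norm(d)
def atz(p,uv,z):
    o,d=ray(p,uv); return o+d*(z-o[2])/d[2]
def proj(p,X):
    return cv2.projectPoints(np.atleast_2d(np.array(X,float)),np.array(p["rvec"],float),np.array(p["tvec"],float),np.array(p["intrinsics"],float),None)[0][:,0]
def tri(p1,u1,p2,u2):
    o1,d1=ray(p1,u1);o2,d2=ray(p2,u2)
    s=np.linalg.lstsq(np.c_[d1,-d2],o2-o1,rcond=None)[0]; a=o1+s[0]*d1;b=o2+s[1]*d2
    return (a+b)/2,np.linalg.norm(a-b)
def save(p,n): cv2.imwrite("pics/"+n,p["frame"][:,:,::-1])
E
python3 - <<'E'
from h import *
s=ctrl.observe(); print({k:np.round(v,3) for k,v in s.items()})
for n in ("side","top"):
    p=ctrl.grab_frame(n); save(p,n+"0.png"); print(n,cam(p)[0].round(1).tolist(),ray(p,(280,210)))
    for t in ("pipe_mid","rest","mouth","board","collar","flux_mid","paste_mid","elbow_mid"):
        for r in ctrl.silhouettes(p,t)[:3]:
            m=r["pixels"];ys,xs=np.nonzero(m)
            if len(xs)<5: continue
            c=(xs.mean(),ys.mean());print(t,round(r["p"],2),np.round(r["rect"]),np.round(c,1),len(xs),cv2.minAreaRect(np.c_[xs,ys].astype(np.int32)),atz(p,c,.05).round(3))
E
```

```text
pics
{'t': np.float64(0.0), 'q': array([ 1.125,  0.427,  0.074,  1.607, -0.034,  1.111, -0.067]), 'joint_velocities': array([-0.001,  0.   ,  0.001, -0.   , -0.001, -0.   ,  0.002]), 'joint_efforts': array([ 0.0000e+00, -9.3583e+01,  3.6660e+00, -4.5420e+01, -4.9000e-02,
        2.0000e-02,  0.0000e+00]), 'eef_pos': array([ 0.197, -0.645,  0.302]), 'tool_rot': array([-3.14 ,  0.   ,  0.296]), 'ft_force': array([-0.557, -0.215,  0.113]), 'wrist_torque': array([-0.041, -0.022,  0.032]), 'grasp_force': np.float64(0.0), 'grip_width': np.float64(1.0)}
side [[506.5, 0.0, 280.2], [0.0, 506.5, 206.9], [0.0, 0.0, 1.0]] (array([0.48625993, 1.34328809, 0.61650406]), array([-0.04912783, -0.91051652, -0.41054368]))
pipe_mid 0.79 [251. 213. 260. 249.] [257.2 229.5] 272 ((257.19805908203125, 230.01979064941406), (8.756327629089355, 34.229278564453125), 5.710593223571777) [0.481 0.204 0.05 ]
pipe_mid 0.6 [386. 245. 397. 287.] [391.1 262.8] 384 ((390.89599609375, 262.427978515625), (41.94864273071289, 10.017585754394531), 79.69515228271484) [0.186 0.378 0.05 ]
rest 0.62 [242. 221. 272. 261.] [257.3 2
[... 1722 characters left out ...]
402.81329345703125, 185.0498046875), (40.195369720458984, 95.97933197021484), 75.0685806274414) [ 0.51  -0.193  0.05 ]
collar 0.25 [313. 104. 342. 137.] [325.8 120.6] 765 ((326.0, 120.5), (31.0, 28.0), 90.0) [ 0.663 -0.016  0.05 ]
flux_mid 0.55 [264. 132. 289. 157.] [275.6 144.6] 435 ((275.5, 145.0), (24.0, 21.0), 90.0) [0.605 0.102 0.05 ]
elbow_mid 0.56 [364. 103. 381. 133.] [370.3 118.2] 291 ((370.1499938964844, 118.05001068115234), (14.862703323364258, 28.46049690246582), 18.434947967529297) [ 0.67  -0.121  0.05 ]
elbow_mid 0.27 [192. 187. 268. 205.] [228.6 195.6] 701 ((229.04737854003906, 195.55238342285156), (72.25973510742188, 10.187274932861328), 2.862405300140381) [0.483 0.21  0.05 ]
```

```bash
python3 -c "
import cv2,numpy as np
a=cv2.imread('pics/side0.png');b=cv2.imread('pics/top0.png');print(a.shape,b.shape)"
```

```text
(420, 560, 3) (420, 560, 3)
```

View pics/side0.png

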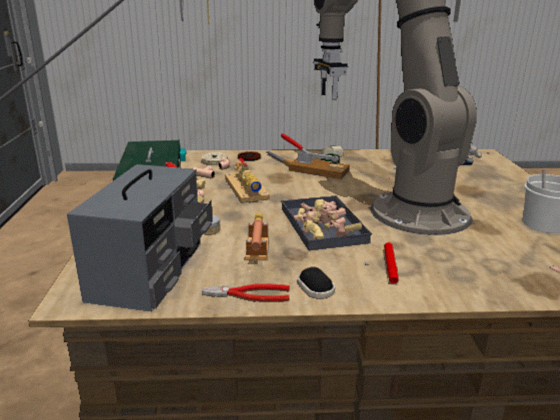

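View pics/top0.png

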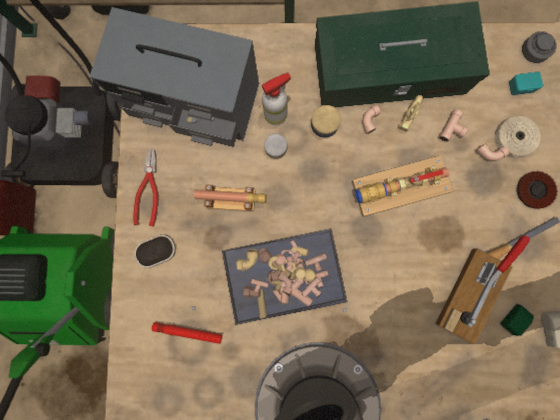

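The side view shows the brass coupling with its blue collar at about (256,187) and the pipe on its rest at (257,230). In the top view the pipe runs from (193,194) to the brass tip at (267,199), and the collar is at (358,196) with the board running up to the right. The red look-alikes are at (187,332) in the top view and (391,262) in the side view.

```bash
python3 - <<'E'
import cv2,numpy as np
b=cv2.imread('pics/top0.png');a=cv2.imread('pics/side0.png')
f=lambda im,x,y,w,h,s:cv2.resize(im[y:y+h,x:x+w],None,fx=s,fy=s,interpolation=cv2.INTER_CUBIC)
o=np.zeros((600,800,3),np.uint8)
t=f(b,185,180,100,40,8)[:280]; o[:280,:800]=t[:,:800]     # px=(u-185)*8
t=f(b,345,155,66,53,6); o[280:280+318,:396]=t # (u-345)*6
t=f(a,222,155,50,53,6); o[280:598,400:700]=t
t=f(a,240,205,40,60,5)  ; o[280:580,700:800]=t[:,50:150]
cv2.imwrite('pics/c0.png',o)
E
```

```text
(no output)
```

View pics/c0.png

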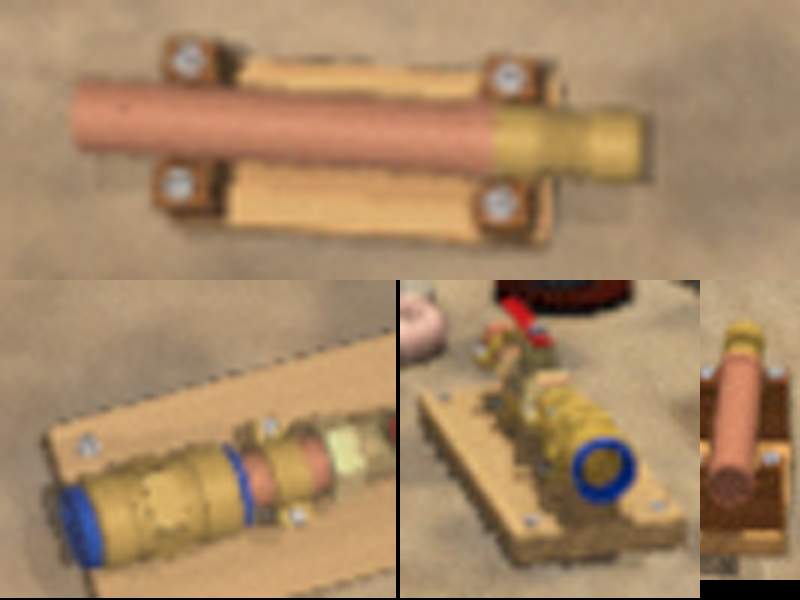

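```bash
python3 - <<'E'
from h import *
t=ctrl.grab_frame("top"); s=ctrl.grab_frame("side")
print("mouth",tri(t,(357,195.8),s,(256.2,186.7)))
a=atz(t,(194.2,194.4),.05);b=atz(t,(265.4,198.2),.05);print("pipe",a,b,(a+b)/2,np.linalg.norm(b-a),np.degrees(np.arctan2(*(b-a)[1::-1])))
print("pipe far end",tri(t,(194.2,194.4),s,(240+(732-650)/5,205+(484-280)/5)))
f=lambda u,v:(345+u/6,155+(v-280)/6)
for n,p,q,z in (("board",f(50,430),f(396,330),.018),("coup",f(95,525),f(240,485),.05),("couptopedge",f(95,484),f(225,446),.05),("coupbot",f(100,565),f(225,527),.05)):
    p,q=atz(t,p,z),atz(t,q,z);print(n,p,q,np.degrees(np.arctan2(*(q-p)[1::-1])))
m=ctrl.silhouettes(t,"board")[0]["pixels"].astype(np.uint8)
bx=cv2.boxPoints(cv2.minAreaRect(cv2.findNonZero(m)));P=np.array([atz(t,c,.018) for c in bx]);print(P.round(3));
for i in range(4): d=P[(i+1)%4]-P[i];print(np.linalg.norm(d).round(3),np.degrees(np.arctan2(d[1],d[0])).round(1))
E
```

```text
mouth (array([ 0.48349881, -0.0873209 ,  0.04999296]), np.float64(0.0026324152682198777))
pipe [0.48567566 0.29028681 0.05      ] [0.47783541 0.12407497 0.05      ] [0.48175553 0.20718089 0.05      ] 0.1663966444486267 -92.70065371982676
pipe far end (array([0.48481576, 0.29029085, 0.05013243]), np.float64(0.00166624554856815))
board [ 0.52780759 -0.08469646  0.018     ] [ 0.56916175 -0.22297937  0.018     ] -73.35045660720478
coup [ 0.48480486 -0.09624694  0.05      ] [ 0.50070785 -0.15195853  0.05      ] -74.06849101167967
couptopedge [ 0.50075989 -0.0964406   0.05      ] [ 0.51588374 -0.14649292  0.05      ] -73.18724551405728
coupbot [ 0.46930791 -0.09796909  0.05      ] [ 0.48435086 -0.14593131  0.05      ] -72.58640035949946
[[ 0.528 -0.079  0.018]
 [ 0.592 -0.3    0.018]
 [ 0.504 -0.321  0.018]
 [ 0.441 -0.102  0.018]]
0.23 -73.9
0.091 -166.7
0.228 106.1
0.091 14.8
```

Call:
{"method": "move_arm", "body": {
  "motion": [
    [[0.334,-0.174,0],[0,0,0],-1],
    [[0.334,-0.174,0],[0,0,0],-1],
    [[0.334,-0.174,0],[0,0,0],-1],
    [[0.334,-0.174,0],[0,0,0],-1],
    [[0.334,-0.174,0],[0,0,0],-1],
    [[0.334,-0.174,0],[0,0,0],-1],
    [[0.334,-0.174,0],[0,0,0],-1],
    [[0.334,-0.174,0],[0,0,0],-1],
    [[0.334,-0.174,0],[0,0,0],-1],
    [[0.334,-0.174,0],[0,0,0],-1]
  ]
}}

```text
t: 2.3
eef_pos: [0.6011, -0.2487, 0.3029]
tool_rot: [3.141, -0.0, 0.295]
ft_force: [-0.5, -0.0, 0.3]
grip_width: 1.004
grasp_force: 0.0
```

Call:
{"method": "move_arm", "body": {
  "motion": [
    [[0.015,-0.35,0],[0,0,0],-1],
    [[0.015,-0.35,0],[0,0,0],-1],
    [[0.015,-0.35,0],[0,0,0],-1],
    [[0.015,-0.35,0],[0,0,0],-1],
    [[0.015,-0.35,0],[0,0,0],-1],
    [[0.015,-0.35,0],[0,0,0],-1],
    [[0.015,-0.35,0],[0,0,0],-1],
    [[0.015,-0.35,0],[0,0,0],-1],
    [[0.015,-0.35,0],[0,0,0],-1]
  ]
}}

```text
t: 3.42
eef_pos: [0.481, 0.2094, 0.303]
tool_rot: [3.142, -0.001, 0.295]
ft_force: [1.5, -0.6, -0.2]
grip_width: 0.996
grasp_force: 0.0
```

Call:
{"method": "move_arm", "body": {
  "motion": [
    [[0,0,0],[0,0,-0.0558],-1],
    [[0,0,0],[0,0,-0.0558],-1],
    [[0,0,0],[0,0,-0.0558],-1],
    [[0,0,0],[0,0,-0.0558],-1],
    [[0,0,0],[0,0,-0.0558],-1],
    [[0,0,0],[0,0,-0.0558],-1],
    [[0,0,0],[0,0,-0.0558],-1],
    [[0,0,0],[0,0,0],-1]
  ]
}}

```text
t: 4.42
eef_pos: [0.4816, 0.2078, 0.3028]
tool_rot: [3.141, -0.0, 1.522]
ft_force: [0.4, -0.3, -0.1]
grip_width: 0.998
grasp_force: 0.0
```

```bash
cat >> h.py <<'E'
from scipy.spatial.transform import Rotation as Ro
def go(tgt,yaw):
    s=ctrl.observe(); R=Ro.from_euler("xyz",s["tool_rot"]); d=R.inv().apply(np.array(tgt)-s["eef_pos"])/.15
    G=Ro.from_euler("xyz",[np.pi,0,np.radians(yaw)]); rv=(R.inv()*G).as_rotvec()/np.pi
    print("t",round(float(s["t"]),2),"eef",np.round(s["eef_pos"],4),"rot deg",np.degrees(s["tool_rot"]).round(2),"F",np.round(s["ft_force"],1),"grip",round(float(s["grip_width"]),3),float(s["grasp_force"]))
    print("shift units",d.round(3),"turn units",rv.round(4),"q",np.round(s["q"],2))
E
python3 -c "
from h import *
go([.482,.207,.16],87.3)"
```

```text
t 4.42 eef [0.4816 0.2078 0.3028] rot deg [ 1.7999e+02 -1.0000e-02  8.7190e+01] F [ 0.4 -0.3 -0.1] grip 0.998 0.0
shift units [-0.005  0.003  0.952] turn units [ 0.     -0.0001 -0.0006] q [-0.03  0.23 -0.57  1.91  0.14  1.04 -0.71]
```

Call:
{"method": "move_arm", "body": {
  "motion": [
    [[0,0,0.2],[0,0,0],-1],
    [[0,0,0.2],[0,0,0],-1],
    [[0,0,0.2],[0,0,0],-1],
    [[0,0,0.2],[0,0,0],-1],
    [[0,0,0.2],[0,0,0],-1],
    [[0,0,0.16],[0,0,0],-1],
    [[0,0,0],[0,0,0],-1],
    [[0,0,0],[0,0,0],1],
    [[0,0,0],[0,0,0],1],
    [[0,0,0],[0,0,0],1],
    [[0,0,0],[0,0,0],1],
    [[0,0,0],[0,0,0],1]
  ],
  "grip_force": 55
}}

```text
t: 5.92
eef_pos: [0.4817, 0.2079, 0.1289]
tool_rot: [3.141, -0.0, 1.523]
ft_force: [-0.2, -0.4, -0.6]
grip_width: 0.508
grasp_force: 0.0
```

Call:
{"method": "move_arm", "body": {
  "motion": [
    [[0,0,0],[0,0,0],1],
    [[0,0,0],[0,0,0],1]
  ]
}}

```text
t: 6.18
eef_pos: [0.4816, 0.2079, 0.1287]
tool_rot: [-3.142, -0.0, 1.523]
ft_force: [-0.8, 0.3, -0.1]
grip_width: 0.292
grasp_force: 0.0
```

Call:
{"method": "move_arm", "body": {
  "motion": [
    [[0,0,0],[0,0,0],1],
    [[0,0,0],[0,0,0],1],
    [[0,0,0],[0,0,0],1],
    [[0,0,0],[0,0,0],1],
    [[0,0,-0.1],[0,0,0],1],
    [[0,0,-0.15],[0,0,0],1],
    [[0,0,-0.15],[0,0,0],1],
    [[0,0,0],[0,0,0],1]
  ]
}}

```text
t: 7.18
eef_pos: [0.4823, 0.2083, 0.1907]
tool_rot: [3.139, -0.001, 1.523]
ft_force: [0.2, -0.3, -1.1]
grip_width: 0.224
grasp_force: 55.0
```

```bash
python3 - <<'E'
from h import *
# pipe axis centre at staging: tip 40 mm before the mouth
a=np.radians(-73.8); u=np.array([np.cos(a),np.sin(a),0]); m=np.array([.4835,-.0875,.05])
# pipe mid vs grasp: pipe_mid y .2072, grasp .2079 -> mid is ~.7mm ahead
T=m-u*(.082+.040)+np.array([0,0,.078+.0]); print(T)
go(T+[0,0,.06],106.2)
E
```

```text
[0.44946309 0.02965583 0.128     ]
t 7.17 eef [0.4823 0.2083 0.1907] rot deg [ 1.7983e+02 -7.0000e-02  8.7240e+01] F [ 0.2 -0.3 -1.1] grip 0.224 54.99867081642151
shift units [-1.2   -0.161  0.016] turn units [ 0.001  -0.0002 -0.1053] q [-0.08  0.37 -0.54  2.02  0.26  0.82 -0.81]
```

Call:
{"method": "move_arm", "body": {
  "motion": [
    [[-0.24,-0.032,0],[0,0,0],1],
    [[-0.24,-0.032,0],[0,0,0],1],
    [[-0.24,-0.032,0],[0,0,0],1],
    [[-0.24,-0.032,0],[0,0,0],1],
    [[-0.24,-0.032,0],[0,0,0],1],
    [[0,0,0],[0,0,-0.0527],1],
    [[0,0,0],[0,0,-0.0527],1],
    [[0,0,0.13],[0,0,0],1],
    [[0,0,0.13],[0,0,0],1],
    [[0,0,0.14],[0,0,0],1],
    [[0,0,0.015],[0,0,0],1],
    [[0,0,0],[0,0,0],1]
  ]
}}

```text
t: 8.68
eef_pos: [0.4489, 0.0294, 0.1266]
tool_rot: [-3.141, -0.0, 1.854]
ft_force: [-0.2, -0.7, -1.0]
grip_width: 0.222
grasp_force: 55.0
```

```bash
python3 - <<'E'
from h import *
a=np.radians(-73.8); u=np.array([np.cos(a),np.sin(a),0]); m=np.array([.4835,-.0875,.05])
go(m-u*.122+np.array([0,0,.078]),106.2)
t=ctrl.grab_frame("top"); s=ctrl.grab_frame("side"); 
f=lambda im,x,y,w,h,k:cv2.resize(im[y:y+h,x:x+w],None,fx=k,fy=k,interpolation=cv2.INTER_CUBIC)
A=f(t["frame"],270,165,133,50,6);B=f(s["frame"],215,160,80,50,6)
o=np.zeros((600,800,3),np.uint8);o[:300,:798]=A;o[300:,:480]=B
cv2.imwrite("pics/c1.png",o[:,:,::-1])
for n,p in(("t",t),("s",s)):
  print(n,"mouth",proj(p,m).round(1),"pipe ends",proj(p,[m-u*.04,m-u*.204]).round(1))
  for r in ctrl.silhouettes(p,"pipe_mid")[:2]: print(r["p"],r["rect"],cv2.minAreaRect(cv2.findNonZero(r["pixels"].astype(np.uint8))))
E
```

```text
t 8.68 eef [0.4489 0.0294 0.1266] rot deg [-1.7998e+02 -1.0000e-02  1.0624e+02] F [-0.2 -0.7 -1. ] grip 0.222 54.997133016586304
shift units [ 0.001  0.004 -0.009] turn units [-0.0001 -0.0001  0.0002] q [ 0.24  0.37 -0.51  2.22  0.31  0.62 -0.21]
t mouth [[357.  196.4]] pipe ends [[340.4 201.1]
 [271.9 220.3]]
0.73 [153.0, 322.5, 222.4, 344.4] ((186.84873962402344, 331.80169677734375), (71.0112075805664, 11.087389945983887), 10.684913635253906)
0.46 [271.3, 210.2, 290.7, 226.8] ((280.29412841796875, 218.17649841308594), (9.701424598693848, 16.97749137878418), 75.96376037597656)
s mouth [[255.8 186.6]] pipe ends [[259.6 191.3]
 [277.4 213.3]]
0.75 [257.4, 186.7, 279.1, 215.6] ((269.2317199707031, 202.41464233398438), (33.42118453979492, 8.277210235595703), 51.34019088745117)
0.71 [384.3, 243.9, 397.5, 283.8] ((391.04998779296875, 262.3499755859375), (41.71929931640625, 10.18233871459961), 81.8698959350586)
```

View pics/c1.png

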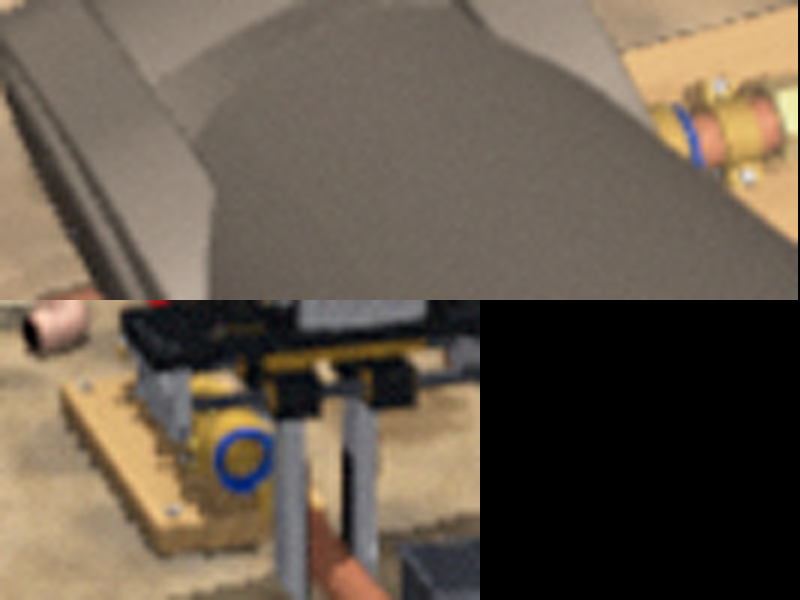

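Call:
{"method": "move_arm", "body": {
  "motion": [
    [[0,0.003,-0.014],[0,0,0],1],
    [[-0.075,0,0],[0,0,0],1],
    [[-0.075,0,0],[0,0,0],1],
    [[-0.075,0,0],[0,0,0],1],
    [[0,0,0],[0,0,0],1]
  ]
}}

```text
t: 9.5
eef_pos: [0.459, -0.0042, 0.1284]
tool_rot: [-3.141, 0.0, 1.852]
ft_force: [0.6, -0.2, -1.9]
grip_width: 0.221
grasp_force: 55.0
```

```bash
cat >> h.py <<'E'
def st():
    a=np.radians(-73.8); u=np.array([np.cos(a),np.sin(a),0]); l=np.array([-u[1],u[0],0]); m=np.array([.4835,-.0875,.05])
    s=ctrl.observe(); e=s["eef_pos"]-[0,0,.0787]-m
    print("t",round(float(s["t"]),2),"tip depth mm",round(1e3*(e@u+.0827),1),"lat",round(1e3*(e@l),1),"up",round(1e3*e[2],1),"yaw",np.degrees(s["tool_rot"]).round(2),"F axial,lat,up",np.round([s["ft_force"]@u,s["ft_force"]@l,s["ft_force"][2]],1),"tq",np.round(s["wrist_torque"],2),"grip",round(float(s["grip_width"]),3))
E
python3 - <<'E'
from h import *
st()
t=ctrl.grab_frame("top"); s=ctrl.grab_frame("side"); 
f=lambda im,x,y,w,h,k:cv2.resize(im[y:y+h,x:x+w],None,fx=k,fy=k,interpolation=cv2.INTER_CUBIC)
A=f(t["frame"],300,165,99,50,6);B=f(s["frame"],225,165,65,50,6)
o=np.zeros((300,800,3),np.uint8);o[:300,:400]=A[:,194:594];o[:,400:790]=B
cv2.imwrite("pics/c2.png",o[:,:,::-1])
E
```

```text
t 9.5 tip depth mm -4.2 lat -0.3 up -0.3 yaw [-179.99    0.    106.12] F axial,lat,up [ 0.4  0.5 -1.9] tq [-0.03 -0.11  0.06] grip 0.221
```

View pics/c2.png

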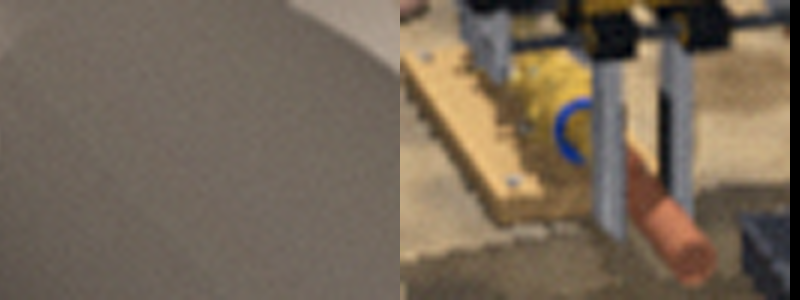

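The tip itself is hidden behind the left finger, which is at about (610,140) in the crop. The pipe does line up with the blue ring at (575,130), so I'll push in slowly and watch the force.

Call:
{"method": "move_arm", "body": {
  "motion": [
    [[-0.015,0,0],[0,0,0],1],
    [[-0.015,0,0],[0,0,0],1],
    [[-0.015,0,0],[0,0,0],1],
    [[-0.015,0,0],[0,0,0],1],
    [[-0.015,0,0],[0,0,0],1]
  ]
}}

```text
t: 10.22
eef_pos: [0.462, -0.014, 0.1286]
tool_rot: [3.142, -0.0, 1.854]
ft_force: [0.4, -0.3, -0.5]
grip_width: 0.222
grasp_force: 55.0
```

```bash
python3 -c "
from h import *
st()"
```

```text
t 10.22 tip depth mm 6.1 lat -0.1 up -0.1 yaw [180.    -0.   106.22] F axial,lat,up [ 0.4  0.3 -0.5] tq [-0.06 -0.07  0.05] grip 0.222
```

Call:
{"method": "move_arm", "body": {
  "motion": [
    [[-0.012,0,0],[0,0,0],1],
    [[-0.012,0,0],[0,0,0],1],
    [[-0.012,0,0],[0,0,0],1],
    [[-0.012,0,0],[0,0,0],1]
  ]
}}

```text
t: 10.72
eef_pos: [0.4639, -0.0201, 0.1285]
tool_rot: [3.141, -0.001, 1.855]
ft_force: [-1.3, 7.5, -1.9]
grip_width: 0.222
grasp_force: 55.0
```

```bash
python3 -c "
from h import *
st()"
```

```text
t 10.72 tip depth mm 12.5 lat 0.0 up -0.2 yaw [ 1.7999e+02 -5.0000e-02  1.0626e+02] F axial,lat,up [-7.5  0.9 -1.9] tq [1.62 0.21 0.07] grip 0.222
```

Call:
{"method": "move_arm", "body": {
  "motion": [
    [[-0.01,0,0],[0,0,0],1],
    [[-0.01,0,0],[0,0,0],1],
    [[-0.01,0,0],[0,0,0],1],
    [[-0.01,0,0],[0,0,0],1]
  ]
}}

```text
t: 11.22
eef_pos: [0.4657, -0.0263, 0.1286]
tool_rot: [3.141, -0.0, 1.854]
ft_force: [0.1, 4.9, -1.6]
grip_width: 0.221
grasp_force: 55.0
```

```bash
python3 -c "
from h import *
st()"
```

```text
t 11.22 tip depth mm 18.9 lat 0.0 up -0.1 yaw [ 1.7999e+02 -2.0000e-02  1.0625e+02] F axial,lat,up [-4.6  1.4 -1.6] tq [ 1.02 -0.1   0.1 ] grip 0.221
```

Call:
{"method": "move_arm", "body": {
  "motion": [
    [[-0.01,0,0],[0,0,0],1],
    [[-0.01,0,0],[0,0,0],1],
    [[-0.01,0,0],[0,0,0],1]
  ]
}}

```text
t: 11.6
eef_pos: [0.4669, -0.0305, 0.1286]
tool_rot: [3.141, -0.001, 1.854]
ft_force: [-0.4, 9.2, -1.8]
grip_width: 0.217
grasp_force: 55.0
```

```bash
python3 -c "
from h import *
st()"
```

```text
t 11.6 tip depth mm 23.3 lat 0.0 up -0.1 yaw [ 1.7999e+02 -3.0000e-02  1.0624e+02] F axial,lat,up [-8.9  2.2 -1.8] tq [2.02 0.08 0.11] grip 0.217
```

Call:
{"method": "move_arm", "body": {
  "motion": [
    [[-0.01,0,0],[0,0,0],1],
    [[-0.01,0,0],[0,0,0],1],
    [[-0.007,0,0],[0,0,0],1]
  ]
}}

```text
t: 11.98
eef_pos: [0.4682, -0.0343, 0.1286]
tool_rot: [3.141, -0.0, 1.854]
ft_force: [0.5, 6.5, -1.1]
grip_width: 0.222
grasp_force: 55.0
```

```bash
python3 -c "
from h import *
st()"
```

```text
t 11.97 tip depth mm 27.4 lat 0.1 up -0.1 yaw [ 1.7998e+02 -3.0000e-02  1.0625e+02] F axial,lat,up [-6.1  2.3 -1.1] tq [ 1.47 -0.25  0.18] grip 0.222
```

Call:
{"method": "move_arm", "body": {
  "motion": [
    [[-0.006,0,0],[0,0,0],1],
    [[-0.006,0,0],[0,0,0],1],
    [[-0.004,0,0],[0,0,0],1]
  ]
}}

```text
t: 12.35
eef_pos: [0.4686, -0.0364, 0.1285]
tool_rot: [-3.142, -0.001, 1.855]
ft_force: [-1.2, 9.5, -1.1]
grip_width: 0.219
grasp_force: 55.0
```

Call:
{"method": "move_arm", "body": {
  "motion": [
    [[-0.004,0,0],[0,0,0],1],
    [[-0.004,0,0],[0,0,0],1]
  ]
}}

```text
t: 12.6
eef_pos: [0.469, -0.0373, 0.1285]
tool_rot: [3.141, -0.001, 1.855]
ft_force: [-0.9, 10.0, -1.5]
grip_width: 0.217
grasp_force: 55.0
```

```bash
python3 -c "
from h import *
st()"
```

```text
t 12.6 tip depth mm 30.5 lat 0.1 up -0.2 yaw [ 1.7999e+02 -6.0000e-02  1.0627e+02] F axial,lat,up [-9.9  2.  -1.5] tq [2.44 0.12 0.14] grip 0.217
```

Call:
{"method": "move_arm", "body": {
  "motion": [
    [[-0.004,0,0],[0,0,0],1],
    [[-0.004,0,0],[0,0,0],1]
  ]
}}

```text
t: 12.85
eef_pos: [0.4694, -0.0387, 0.1285]
tool_rot: [3.141, -0.001, 1.855]
ft_force: [-0.4, 6.0, -1.9]
grip_width: 0.22
grasp_force: 55.0
```

```bash
python3 -c "
from h import *
st()"
```

```text
t 12.85 tip depth mm 31.9 lat 0.1 up -0.2 yaw [ 1.7999e+02 -4.0000e-02  1.0626e+02] F axial,lat,up [-5.9  1.3 -1.9] tq [ 1.49 -0.06  0.18] grip 0.22
```

Still jerky from the barbs, with no hard stop yet. I'll carry on in 0.6 mm steps.

Call:
{"method": "move_arm", "body": {
  "motion": [
    [[-0.004,0,0],[0,0,0],1],
    [[-0.004,0,0],[0,0,0],1]
  ]
}}

```text
t: 13.1
eef_pos: [0.4697, -0.04, 0.1285]
tool_rot: [3.142, -0.001, 1.854]
ft_force: [-0.5, 7.6, -1.8]
grip_width: 0.222
grasp_force: 55.0
```

```bash
python3 -c "
from h import *
st()"
```

```text
t 13.1 tip depth mm 33.3 lat -0.0 up -0.2 yaw [ 1.8000e+02 -3.0000e-02  1.0625e+02] F axial,lat,up [-7.5  1.7 -1.8] tq [1.89 0.09 0.13] grip 0.222
```

Call:
{"method": "move_arm", "body": {
  "motion": [
    [[-0.004,0,0],[0,0,0],1],
    [[-0.004,0,0],[0,0,0],1]
  ]
}}

```text
t: 13.35
eef_pos: [0.47, -0.0409, 0.1285]
tool_rot: [3.142, -0.001, 1.855]
ft_force: [-1.8, 10.4, -1.7]
grip_width: 0.221
grasp_force: 55.0
```

```bash
python3 -c "
from h import *
st()"
```

```text
t 13.35 tip depth mm 34.1 lat 0.0 up -0.2 yaw [ 1.8000e+02 -5.0000e-02  1.0627e+02] F axial,lat,up [-10.5   1.1  -1.7] tq [2.35 0.16 0.11] grip 0.221
```

Call:
{"method": "move_arm", "body": {
  "motion": [
    [[-0.004,0,0],[0,0,0],1],
    [[-0.004,0,0],[0,0,0],1]
  ]
}}

```text
t: 13.6
eef_pos: [0.4704, -0.0419, 0.1285]
tool_rot: [3.141, -0.001, 1.855]
ft_force: [0.1, 7.5, -1.0]
grip_width: 0.222
grasp_force: 55.0
```

```bash
python3 -c "
from h import *
st()"
```

```text
t 13.6 tip depth mm 35.3 lat 0.1 up -0.2 yaw [ 1.7998e+02 -6.0000e-02  1.0628e+02] F axial,lat,up [-7.2  2.2 -1. ] tq [ 1.57 -0.15  0.17] grip 0.222
```

Call:
{"method": "move_arm", "body": {
  "motion": [
    [[-0.004,0,0],[0,0,0],1],
    [[-0.003,0,0],[0,0,0],1]
  ]
}}

```text
t: 13.85
eef_pos: [0.4707, -0.0438, 0.1286]
tool_rot: [3.142, -0.0, 1.854]
ft_force: [-0.8, 4.6, -1.6]
grip_width: 0.221
grasp_force: 55.0
```

```bash
python3 -c "
from h import *
st()"
```

```text
t 13.85 tip depth mm 37.1 lat -0.1 up -0.1 yaw [ 1.8000e+02 -1.0000e-02  1.0623e+02] F axial,lat,up [-4.7  0.6 -1.6] tq [ 1.21 -0.11  0.08] grip 0.221
```

Call:
{"method": "move_arm", "body": {
  "motion": [
    [[-0.004,0,0],[0,0,0],1],
    [[-0.003,0,0],[0,0,0],1]
  ]
}}

```text
t: 14.1
eef_pos: [0.4709, -0.0444, 0.1285]
tool_rot: [3.142, -0.001, 1.854]
ft_force: [-0.2, 9.3, -0.6]
grip_width: 0.217
grasp_force: 55.0
```

```bash
python3 -c "
from h import *
st()"
```

```text
t 14.1 tip depth mm 37.8 lat -0.1 up -0.2 yaw [ 1.8000e+02 -3.0000e-02  1.0624e+02] F axial,lat,up [-9.   2.4 -0.6] tq [1.91 0.15 0.06] grip 0.217
```

Call:
{"method": "move_arm", "body": {
  "motion": [
    [[-0.003,0,0],[0,0,0],1],
    [[-0.003,0,0],[0,0,0],1]
  ]
}}

```text
t: 14.35
eef_pos: [0.4711, -0.0449, 0.1285]
tool_rot: [-3.142, -0.001, 1.855]
ft_force: [-2.0, 12.0, -1.7]
grip_width: 0.224
grasp_force: 55.0
```

```bash
python3 -c "
from h import *
st()"
```

```text
t 14.35 tip depth mm 38.3 lat -0.0 up -0.2 yaw [-1.8000e+02 -5.0000e-02  1.0626e+02] F axial,lat,up [-12.1   1.4  -1.7] tq [2.48 0.21 0.06] grip 0.224
```

Call:
{"method": "move_arm", "body": {
  "motion": [
    [[-0.003,0,0],[0,0,0],1],
    [[-0.003,0,0],[0,0,0],1]
  ]
}}

```text
t: 14.6
eef_pos: [0.4712, -0.0451, 0.1284]
tool_rot: [-3.142, -0.002, 1.855]
ft_force: [-2.8, 17.3, -0.6]
grip_width: 0.222
grasp_force: 55.0
```

```bash
python3 -c "
from h import *
st()"
```

```text
t 14.6 tip depth mm 38.5 lat 0.0 up -0.3 yaw [-1.8000e+02 -1.0000e-01  1.0629e+02] F axial,lat,up [-17.4   2.1  -0.6] tq [3.8  0.57 0.04] grip 0.222
```

Force is now rising steeply with almost no advance, so this is the stop. I'll press a little more and hold.

Call:
{"method": "move_arm", "body": {
  "motion": [
    [[-0.003,0,0],[0,0,0],1],
    [[-0.003,0,0],[0,0,0],1],
    [[0,0,0],[0,0,0],1]
  ]
}}

```text
t: 14.98
eef_pos: [0.4712, -0.0452, 0.1283]
tool_rot: [-3.141, -0.003, 1.856]
ft_force: [-4.0, 20.6, -1.0]
grip_width: 0.222
grasp_force: 55.0
```

```bash
python3 -c "
from h import *
st()"
```

```text
t 14.97 tip depth mm 38.7 lat 0.0 up -0.4 yaw [-1.7999e+02 -1.5000e-01  1.0633e+02] F axial,lat,up [-20.9   1.9  -1. ] tq [4.56 0.82 0.05] grip 0.222
```

Call:
{"method": "move_arm", "body": {
  "motion": [
    [[-0.004,0,0],[0,0,0],1],
    [[-0.003,0,0],[0,0,0],1],
    [[0,0,0],[0,0,0],1],
    [[0,0,0],[0,0,0],1],
    [[0,0,0],[0,0,0],1]
  ]
}}

```text
t: 15.6
eef_pos: [0.4713, -0.0454, 0.1283]
tool_rot: [-3.141, -0.003, 1.857]
ft_force: [-6.3, 26.6, -0.1]
grip_width: 0.223
grasp_force: 55.0
```

```bash
python3 -c "
from h import *
st()"
```

```text
t 15.6 tip depth mm 38.8 lat 0.0 up -0.4 yaw [-179.98   -0.2   106.37] F axial,lat,up [-27.3   1.3  -0.1] tq [ 5.91  1.23 -0.01] grip 0.223
```

Call:
{"method": "move_arm", "body": {
  "motion": [
    [[0.008,0,0],[0,0,0],1],
    [[0.008,0,0],[0,0,0],1],
    [[0.008,0,0],[0,0,0],1],
    [[0.006,0,0],[0,0,0],1]
  ]
}}

```text
t: 16.1
eef_pos: [0.4709, -0.0441, 0.1286]
tool_rot: [3.141, 0.0, 1.854]
ft_force: [0.7, 2.0, -1.7]
grip_width: 0.22
grasp_force: 55.0
```

```bash
python3 -c "
from h import *
st()"
```

```text
t 16.1 tip depth mm 37.5 lat 0.0 up -0.1 yaw [179.99   0.   106.22] F axial,lat,up [-1.7  1.2 -1.7] tq [ 0.65 -0.29  0.09] grip 0.22
```

Call:
{"method": "move_arm", "body": {
  "motion": [
    [[0.004,0,0],[0,0,0],1],
    [[0.004,0,0],[0,0,0],1],
    [[0.004,0,0],[0,0,0],1]
  ]
}}

```text
t: 16.48
eef_pos: [0.4704, -0.0429, 0.1286]
tool_rot: [3.141, 0.001, 1.853]
ft_force: [2.5, -3.4, -1.4]
grip_width: 0.219
grasp_force: 55.0
```

```bash
python3 -c "
from h import *
st()"
```

```text
t 16.48 tip depth mm 36.2 lat -0.1 up -0.1 yaw [1.7999e+02 4.0000e-02 1.0619e+02] F axial,lat,up [ 3.9  1.4 -1.4] tq [-0.77 -0.76  0.12] grip 0.219
```

Call:
{"method": "move_arm", "body": {
  "motion": [
    [[0.004,0,0],[0,0,0],1],
    [[0.004,0,0],[0,0,0],1],
    [[0.004,0,0],[0,0,0],1]
  ]
}}

```text
t: 16.85
eef_pos: [0.4699, -0.0405, 0.1286]
tool_rot: [3.141, -0.0, 1.854]
ft_force: [2.6, -0.6, -1.7]
grip_width: 0.225
grasp_force: 55.0
```

```bash
python3 -c "
from h import *
st()"
```

```text
t 16.85 tip depth mm 33.7 lat 0.0 up -0.1 yaw [179.98  -0.   106.23] F axial,lat,up [ 1.3  2.3 -1.7] tq [-0.17 -0.8   0.15] grip 0.225
```

Call:
{"method": "move_arm", "body": {
  "motion": [
    [[0.004,0,0],[0,0,0],1],
    [[0.004,0,0],[0,0,0],1]
  ]
}}

```text
t: 17.1
eef_pos: [0.4696, -0.0396, 0.1286]
tool_rot: [3.141, 0.0, 1.854]
ft_force: [4.9, -3.4, -2.1]
grip_width: 0.217
grasp_force: 55.0
```

```bash
python3 -c "
from h import *
st()"
```

```text
t 17.1 tip depth mm 32.8 lat 0.0 up -0.1 yaw [1.7998e+02 1.0000e-02 1.0622e+02] F axial,lat,up [ 4.6  3.7 -2.1] tq [-0.87 -1.08  0.14] grip 0.217
```

Call:
{"method": "move_arm", "body": {
  "motion": [
    [[0.003,0,0],[0,0,0],1],
    [[0.003,0,0],[0,0,0],1]
  ]
}}

```text
t: 17.35
eef_pos: [0.4695, -0.0391, 0.1287]
tool_rot: [3.141, 0.001, 1.854]
ft_force: [4.7, -5.3, -2.6]
grip_width: 0.22
grasp_force: 55.0
```

```bash
python3 -c "
from h import *
st()"
```

```text
t 17.35 tip depth mm 32.3 lat 0.0 up -0.0 yaw [1.7998e+02 4.0000e-02 1.0620e+02] F axial,lat,up [ 6.4  3.  -2.6] tq [-1.25 -1.23  0.18] grip 0.22
```

Call:
{"method": "move_arm", "body": {
  "motion": [
    [[0.003,0,0],[0,0,0],1],
    [[0.003,0,0],[0,0,0],1]
  ]
}}

```text
t: 17.6
eef_pos: [0.4693, -0.0384, 0.1287]
tool_rot: [3.141, 0.001, 1.853]
ft_force: [4.7, -7.2, -1.1]
grip_width: 0.222
grasp_force: 55.0
```

```bash
python3 -c "
from h import *
st()"
```

```text
t 17.6 tip depth mm 31.6 lat 0.0 up -0.0 yaw [1.7997e+02 5.0000e-02 1.0619e+02] F axial,lat,up [ 8.3  2.5 -1.1] tq [-1.56 -1.36  0.25] grip 0.222
```

Call:
{"method": "move_arm", "body": {
  "motion": [
    [[0.004,0,0],[0,0,0],1],
    [[0.003,0,0],[0,0,0],1]
  ]
}}

```text
t: 17.85
eef_pos: [0.469, -0.0376, 0.1287]
tool_rot: [3.141, 0.001, 1.853]
ft_force: [5.4, -8.4, -1.9]
grip_width: 0.22
grasp_force: 55.0
```

```bash
python3 -c "
from h import *
st()"
```

```text
t 17.85 tip depth mm 30.8 lat -0.0 up 0.0 yaw [1.7998e+02 6.0000e-02 1.0618e+02] F axial,lat,up [ 9.6  2.9 -1.9] tq [-1.97 -1.46  0.18] grip 0.22
```

Call:
{"method": "move_arm", "body": {
  "motion": [
    [[0.003,0,0],[0,0,0],1],
    [[0.002,0,0],[0,0,0],1]
  ]
}}

```text
t: 18.1
eef_pos: [0.4689, -0.0371, 0.1287]
tool_rot: [3.141, 0.001, 1.853]
ft_force: [6.3, -9.4, -2.0]
grip_width: 0.223
grasp_force: 55.0
```

```bash
python3 -c "
from h import *
st()"
```

```text
t 18.1 tip depth mm 30.2 lat 0.0 up 0.0 yaw [1.7997e+02 7.0000e-02 1.0617e+02] F axial,lat,up [10.8  3.4 -2. ] tq [-2.19 -1.54  0.23] grip 0.223
```

Call:
{"method": "move_arm", "body": {
  "motion": [
    [[0.003,0,0],[0,0,0],1],
    [[0.003,0,0],[0,0,0],1],
    [[0,0,0],[0,0,0],1]
  ]
}}

```text
t: 18.48
eef_pos: [0.4687, -0.0363, 0.1288]
tool_rot: [3.141, 0.001, 1.853]
ft_force: [6.1, -10.0, -1.7]
grip_width: 0.219
grasp_force: 55.0
```

```bash
python3 - <<'E'
from h import *
st()
s=ctrl.grab_frame("side")
B=cv2.resize(s["frame"][165:215,225:290],None,fx=8,fy=8,interpolation=cv2.INTER_CUBIC)
cv2.imwrite("pics/c3.png",B[:,:,::-1])
E
```

```text
t 18.48 tip depth mm 29.4 lat 0.0 up 0.1 yaw [1.7997e+02 8.0000e-02 1.0616e+02] F axial,lat,up [11.3  3.1 -1.7] tq [-2.34 -1.58  0.21] grip 0.219
```

Call:
{"method": "move_arm", "body": {
  "motion": [
    [[0.003,0,0],[0,0,0],1],
    [[0.002,0,0],[0,0,0],1],
    [[0,0,0],[0,0,0],1]
  ]
}}

```text
t: 18.9
eef_pos: [0.4685, -0.0359, 0.1288]
tool_rot: [3.141, 0.002, 1.853]
ft_force: [6.9, -12.3, -1.5]
grip_width: 0.219
grasp_force: 55.0
```

```bash
python3 -c "
from h import *
st()"
```

```text
t 18.9 tip depth mm 29.0 lat 0.0 up 0.1 yaw [1.7996e+02 1.0000e-01 1.0615e+02] F axial,lat,up [13.8  3.2 -1.5] tq [-2.82 -1.73  0.22] grip 0.219
```

Call:
{"method": "move_arm", "body": {
  "motion": [
    [[0.003,0,0],[0,0,0],1],
    [[0.002,0,0],[0,0,0],1],
    [[0,0,0],[0,0,0],1]
  ]
}}

```text
t: 19.27
eef_pos: [0.4684, -0.0357, 0.1288]
tool_rot: [3.141, 0.002, 1.852]
ft_force: [7.6, -15.8, -2.5]
grip_width: 0.226
grasp_force: 55.0
```

```bash
python3 -c "
from h import *
st()"
```

```text
t 19.27 tip depth mm 28.7 lat -0.0 up 0.1 yaw [1.7996e+02 1.3000e-01 1.0612e+02] F axial,lat,up [17.3  2.9 -2.5] tq [-3.58 -1.92  0.24] grip 0.226
```

The force has jumped to 17 N with hardly any motion, so the collar is fully out and has been held there. Next I'll ease the pipe back in to let the collar return, then release.

Call:
{"method": "move_arm", "body": {
  "motion": [
    [[-0.012,0,0],[0,0,0],1],
    [[-0.012,0,0],[0,0,0],1],
    [[-0.012,0,0],[0,0,0],1],
    [[-0.01,0,0],[0,0,0],1],
    [[0,0,0],[0,0,0],1]
  ]
}}

```text
t: 19.9
eef_pos: [0.4696, -0.04, 0.1285]
tool_rot: [3.142, -0.0, 1.854]
ft_force: [2.3, 1.4, -1.2]
grip_width: 0.223
grasp_force: 55.0
```

```bash
python3 -c "
from h import *
st()"
```

```text
t 19.9 tip depth mm 33.2 lat -0.0 up -0.2 yaw [ 1.8000e+02 -2.0000e-02  1.0625e+02] F axial,lat,up [-0.7  2.6 -1.2] tq [ 0.47 -0.69  0.17] grip 0.223
```

Depth is 33.2 mm, 5.6 mm short of the stop, with no axial load. I'll open the gripper and lift straight up.

Call:
{"method": "move_arm", "body": {
  "motion": [
    [[0,0,0],[0,0,0],-0.6],
    [[0,0,0],[0,0,0],-0.6],
    [[0,0,0],[0,0,0],-0.6],
    [[0,0,0],[0,0,0],-0.6],
    [[0,0,0],[0,0,0],-0.6],
    [[0,0,0],[0,0,0],-0.6]
  ]
}}

```text
t: 20.65
eef_pos: [0.4697, -0.0403, 0.1286]
tool_rot: [3.142, -0.0, 1.854]
ft_force: [-0.0, 0.2, 0.7]
grip_width: 0.788
grasp_force: 0.0
```

Call:
{"method": "move_arm", "body": {
  "motion": [
    [[0,0,-0.1],[0,0,0],-0.6],
    [[0,0,-0.2],[0,0,0],-0.6],
    [[0,0,-0.3],[0,0,0],-0.6],
    [[0,0,-0.3],[0,0,0],-0.6],
    [[0.3,0,-0.2],[0,0,0],-0.6],
    [[0.35,0,0],[0,0,0],-0.6],
    [[0.35,0,0],[0,0,0],-0.6],
    [[0.35,0,0],[0,0,0],-0.6],
    [[0,0,0],[0,0,0],-0.6],
    [[0,0,0],[0,0,0],-0.6]
  ]
}}

```text
t: 21.9
eef_pos: [0.4131, 0.1539, 0.2941]
tool_rot: [3.141, 0.0, 1.854]
ft_force: [0.7, -1.2, -0.8]
grip_width: 0.801
grasp_force: 0.0
```

```bash
python3 - <<'E'
from h import *
st()
t=ctrl.grab_frame("top");s=ctrl.grab_frame("side")
f=lambda im,x,y,w,h,k:cv2.resize(im[y:y+h,x:x+w],None,fx=k,fy=k,interpolation=cv2.INTER_CUBIC)
o=np.zeros((600,800,3),np.uint8);o[:300,:800]=f(t["frame"],290,150,133,50,6)[:,:798].copy() if 0 else cv2.resize(t["frame"][150:230,270:483],(800,300));o[300:,:480]=f(s["frame"],215,165,80,50,6)
cv2.imwrite("pics/c4.png",o[:,:,::-1])
E
```

```text
t 21.9 tip depth mm -168.7 lat -0.3 up 165.4 yaw [1.7997e+02 2.0000e-02 1.0625e+02] F axial,lat,up [ 1.3  0.4 -0.8] tq [-0.05 -0.06 -0.03] grip 0.801
```

View pics/c4.png

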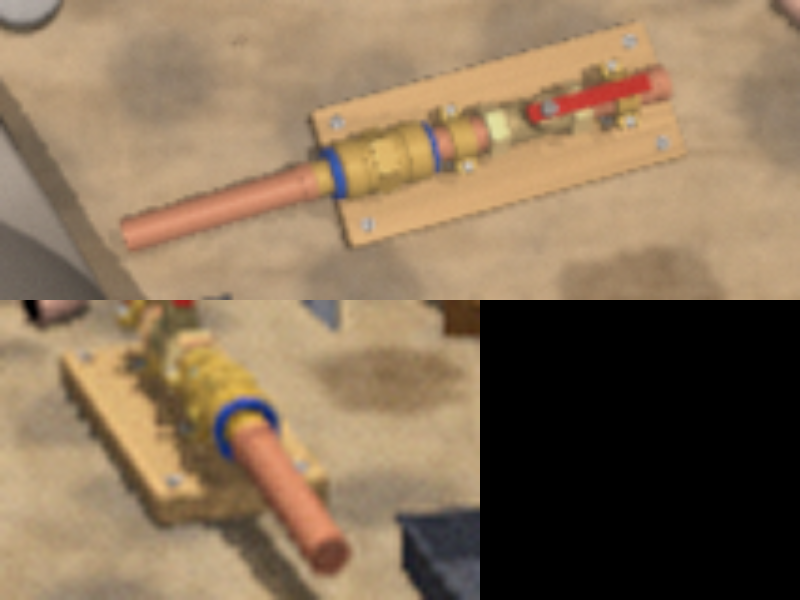

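The pipe sits straight in the coupling: its tail is at (128,233) and the collar at (335,173) in the crop. The gripper is well clear, so I'm handing in.

```bash
python3 -c "
from h import *
print(ctrl.finish_job())"
```

```text
the job is handed in; nothing more can be done
None
```

I pushed the pipe home on the stop, with a peak of about 27 N at the wrist. I then tugged it back to about 17 N until the collar stopped hard, and let go with the pipe straight in the coupling about 5–6 mm off the stop. I handed the job in at about 22 s; no verdict came back.

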